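Back a sample feed wheel off by one notch past its ratchet pawl

TASK

With a fingertip only, grasping nothing: tip the red thumb bar outward so that the pawl lifts off the grey feed wheel and stays up, and push the wheel backward (counterclockwise seen from above) by one of its blue-capped posts. Tip the pawl back down and leave the wheel exactly one notch back, with the pawl fully home in that notch. Do not turn the wheel forward or past that notch, and leave the vials on the wheel standing and the tube and the marker where they lie.

Things in the scene. Friction and masses are not known exactly. Their poses are not given: they have to be found in the camera images.
- indexer: Fixed grey stand of the feed wheel; origin on the worktop at the wheel's vertical axis, z up; an arm along its own -y, 178 mm long, 64 mm wide, carries the pawl. Grey wheel 196 mm across, top 46 mm above the worktop; its rim, 77 to 97 mm from the axis, bears 8 yellow saw teeth 12 mm high, one per 45 degrees (one notch). Pawl down, a tooth's upright face blocks the wheel backward.
- wheel (a joint): Wheel angle, rad, grows backward (counterclockwise from above); starts at -0.04 to 0.03. One notch back is 0.785. Turns stiffly (2 N at a post), stays where left. The pawl drops fully home at 0.68 to 0.82 (slight play). Dropped at 0.2 to 0.68 it lands on the slope of the right tooth, and the wheel pushed on is stopped by it at 0.82; dropped beyond 0.83 it lands on the next tooth.
- pawl (a joint): Pawl angle, rad: 0 = fully down, 0.2 = on a tooth's crest, 1.13 = tipped back against its stop. Hinge horizontal, along the stand's own x, 145 mm from the wheel axis along the stand's -y, 66 mm above the worktop. Only its weight acts: past about 0.7 it falls outward and stays up by itself, below that it falls down onto the teeth.
- thumb_bar (a point): Centre of the pawl's red thumb bar, 34 mm long along the stand's x, 16 mm thick. Pawl down: 115 mm from the wheel axis along the stand's -y, 118 mm above the worktop; pawl up: 179 mm and 115 mm; highest between, 126 mm. Pushing it along the stand's -y from the wheel side lifts the pawl, along +y from outside drops it; 0.5 N. The pawl's arm under it is 70 mm high when down.
- post_0 (a point): Top of one of the wheel's four upright push posts: 67 mm tall with a blue cap 15 mm across, 68 mm from the wheel axis, 90 degrees apart (this one at 35 degrees from the stand's +x, counterclockwise, when the wheel reads 0), tops 113 mm above the worktop; turns with the wheel.
- post_1 (a point): Top of one of the wheel's four upright push posts: 67 mm tall with a blue cap 15 mm across, 68 mm from the wheel axis, 90 degrees apart (this one at 125 degrees from the stand's +x, counterclockwise, when the wheel reads 0), tops 113 mm above the worktop; turns with the wheel.
- post_2 (a point): Top of one of the wheel's four upright push posts: 67 mm tall with a blue cap 15 mm across, 68 mm from the wheel axis, 90 degrees apart (this one at 215 degrees from the stand's +x, counterclockwise, when the wheel reads 0), tops 113 mm above the worktop; turns with the wheel.
- post_3 (a point): Top of one of the wheel's four upright push posts: 67 mm tall with a blue cap 15 mm across, 68 mm from the wheel axis, 90 degrees apart (this one at -55 degrees from the stand's +x, counterclockwise, when the wheel reads 0), tops 113 mm above the worktop; turns with the wheel.
- vial_a_mid (a point): Centre of a loose amber glass vial with green cap, 22 mm across, 36 mm tall, standing in a shallow well on the wheel 33 mm from its axis; it rides with the wheel, top 82 mm above the worktop.
- vial_b_mid (a point): Centre of a loose amber glass vial with orange cap, 22 mm across, 36 mm tall, standing in a shallow well on the wheel 33 mm from its axis; it rides with the wheel, top 82 mm above the worktop.
- tube_mid (a point): Centre of a loose capped 15 ml tube with a lime cap, 118 mm long, 20 mm thick, lying on the worktop behind the wheel. Leave alone.
- marker_mid (a point): Centre of a loose red marker pen, 133 mm long, 14 mm thick, lying right of the wheel, beyond the pawl. Leave alone.
Not all that is in view belongs to the job. Leave any purple look-alike of the part that bears vial_b_mid alone.

How it is judged:
On the way, in this order (a step that is already met when the one before it is completed fails the run):
1. the pawl is lifted and stays tipped back (value of joint pawl above 0.95 rad), for 0.2 s.
2. the wheel is pushed backward under the lifted pawl (value of joint pawl above 0.95 rad and value of joint wheel above 0.15 rad), for 0.1 s.
3. the pawl is back down on the teeth (value of joint pawl below 0.3 rad and value of joint wheel above 0.15 rad), for 0.2 s.
At the end, for the whole second after the job is handed in: The wheel rests 0.62 to 0.87 rad back from its zero (one notch is 0.785), the pawl is within 0.05 rad of fully down, and both vials stand upright on the wheel (within 0.25 rad) (value of joint wheel between 0.62 and 0.87 rad and value of joint pawl below 0.05 rad and velocity of joint wheel between -0.05 and 0.05 rad/s and angle between each of vial_a_mid, vial_b_mid's own z axis and vertical below 0.25 rad); the robot touches nothing.
It fails at once if the wheel is turned more than 0.3 rad past the one notch (value of joint wheel above 1.09 rad).
It fails at once if the wheel is turned forward by more than 0.25 rad (value of joint wheel below -0.25 rad).
It fails at once if a vial is lifted out of its well or tipped (height (world z) of any of vial_a_mid, vial_b_mid above 0.079 m or angle between any of vial_a_mid, vial_b_mid's own z axis and vertical above 0.5 rad).
It fails at once if the tube or marker is moved more than 25 mm (distance of any of tube_mid, marker_mid from where it was at the start of the episode above 0.025 m).
It also fails if it takes over 61 s, if anything falls off the work surface, if the arm or the gripper's body presses on something with over 40 N, if the wrist force passes 120 N, or if a joint passes its speed limit or range.

ROBOT

A 7-joint arm with a two-finger parallel gripper is mounted at the origin on a cart in front of the work surface, level with it; the furniture and walls round the work are solid. World frame = base frame: x ahead of the robot, y to its left, z up, the work surface at z = 0. Lengths are in m, angles in rad, forces in N, time in s.
With the tool pointing down it reaches from about 0.4 to 0.875 m from the base axis. Payload 4.4 kg.
Tool frame: the origin (TCP) lies at the very end of the fingers, on their centre line; the grasp point (between the pads) lies 19 mm behind it; z points along the fingers, y is the line along which they close (so a half turn about z gives the same grasp; the last joint's range is limited). The gripper opens to 85 mm and grips with 20 to 120 N. Pads are 22 mm wide; open, the fingers measure 114 mm over their backs; the gripper's body (76 mm by 85 mm) begins 54 mm behind the grasp point. The pads swing forward as they close: fully open they stand 13 mm farther back than shut.
Start: joints at [-1.172, 0.628, 0.038, 1.517, -0.027, 0.996, -0.02], TCP at [0.291, 0.581, 0.208] pointing down, gripper open.
Joint ranges: [-3.06, 3.06], [-0.37, 2.12], [-1.25, 1.32], [0.18, 2.47], [-1.1, 4.24], [0.23, 1.98], [-2.94, 2.94]. Speed limits (rad/s): [2.57, 2.57, 3.14, 3.14, 3.14, 3.14, 3.14].

INTERFACE

Orientations are given as a 3x3 rotation matrix whose columns are the frame's x, y, z axes.
In Python, from workcell import env gives the robot as it stands.
- The arm moves only by the tool move_arm, never from a script. Its argument "deltas" is a list of rows, each an object of numbers: "dx", "dy", "dz": the shift along the tool's x, y, z in m; "roll": the turn about the tool's z in degrees. A call has 1 to 8 rows; each row shifts and turns the commanded pose from where the row before left it, along the tool's axes as they then stand; what a row does not reach is not made up. A row lasts 1/8 s, in which the tool goes at most 62.5 mm and 10.7 degrees, less where a joint would pass 70% of its speed; a pose out of reach is approached as far as the arm can. A call is refused whole if a number of a shift passes 0.0625 or a number of a turn 10.7, either way. A call with a gripper value outside its range is refused whole. "fingers" is the gripper command: -1 is fully open, 1 is shut, values between are in proportion, set as the call begins (left out, the last holds). The fingers move at their own pace and stop on an object; "grip_force" is the grip in N (left out, the last holds). Time passes only in rows, so rows that do not move let the fingers close. It gives the time, the measured TCP pose, the force, the opening and the grip force at its end, in the units of the state.
- env.read_state(): the state, without advancing time (a new reading comes with each control period).
- env.read_camera(name): name is "side" or "top" or "wrist"; returns a dict with "image" (480x640x3 uint8, red, green, blue), "range_z" (480x640 float32, m along the optical axis (not along the pixel's ray), 0 where there is no reading), "fx", "fy", "cx", "cy" (pixels), "world_from_camera" (4x4, takes a point from camera to world coordinates); the wrist camera has in their place "tool_from_camera" (4x4, takes a point from camera to tool coordinates, whose origin is the TCP and whose axes are the flange's). Camera axes: x right, y up, looking along -z (the intrinsics and any distortion apply to the point x, -y, -z); pixel columns grow to the right and rows downward; lengths in m; the calibration is good to about 2 mm. A picture is of the moment at which its call begins: read the wrist's pose just before it.
- env.sign_off(): hands the job in; it is judged then, once.
The state is a dict: "clock": time; "joints": joint angles; "dq": joint speeds; "joint_efforts": joint torques, N m; "tool_pos": TCP position; "tcp_rot": TCP orientation; "wrist_force": force on the tool from outside, world axes, zero at the start; "wrist_torque": the same for the moment, N m; "opening": finger opening in m; "gripper_force": force on a finger pad.
Only numpy, scipy, OpenCV 4.12 (cv2) and the standard library are available. Lean on these libraries where they do the work, as an engineer would, in place of code of your own. Each camera call takes 0.05 s, during which the arm holds its last target. There are 200 camera calls.

## Working session

There is one attempt and no reset: what is moved stays moved. The work goes in short steps, Python scripts to look and compute and a tool call to move; the robot and the scene stay as the last step left them, time stands still between calls to the robot, and variables do not carry over. Pictures are saved under pics/ and viewed, at most 10 in all, crops included, and the job is handed in when it is done.

Besides the shell and the picture viewer there is one more tool, called after "Request:" in YAML: its name, and indented under it one key for each argument. move_arm: Moves the arm, as the interface text tells. Its arguments: {"type":"object","properties":{"deltas":{"type":"array"},"fingers":{"type":"number"},"grip_force":{"type":"number"}},"required":["deltas"]}

```bash
mkdir -p pics; cat > h.py <<'E'
import numpy as np, cv2
from workcell import env
def world(c, T=None):
    d=c["range_z"]; v,u=np.mgrid[0:480,0:640]
    P=np.stack([(u-c["cx"])/c["fx"]*d,-(v-c["cy"])/c["fy"]*d,-d,np.ones_like(d)],-1)
    M=np.array(c["world_from_camera"]) if T is None else T
    return (P@M.T)[...,:3]
E
python3 - <<'E'
from h import *
s=env.read_state(); print(s["tool_pos"],np.round(s["tcp_rot"],3),s["clock"])
for n in("top","side"):
    c=env.read_camera(n); cv2.imwrite(f"pics/{n}0.png",c["image"][...,::-1]); np.savez(f"{n}0.npz",**c)
    print(n, c["fx"],np.round(c["world_from_camera"],3), {k for k in c})
E
```

```text
[0.29100846 0.58046307 0.2070698 ] [[-0.894  0.448 -0.001]
 [ 0.448  0.894 -0.002]
 [ 0.    -0.002 -1.   ]] 0.0
top 473.8396296670796 [[ 0.012  0.982 -0.187  0.293]
 [-0.999  0.005 -0.035  0.353]
 [-0.033  0.187  0.982  0.929]
 [ 0.     0.     0.     1.   ]] {'cx', 'range_z', 'cy', 'fx', 'world_from_camera', 'image', 'fy'}
side 508.47472984761 [[-0.987  0.089 -0.137  0.326]
 [-0.163 -0.599  0.784  1.034]
 [-0.012  0.795  0.606  0.598]
 [ 0.     0.     0.     1.   ]] {'cx', 'range_z', 'cy', 'fx', 'world_from_camera', 'image', 'fy'}
```

View pics/top0.png

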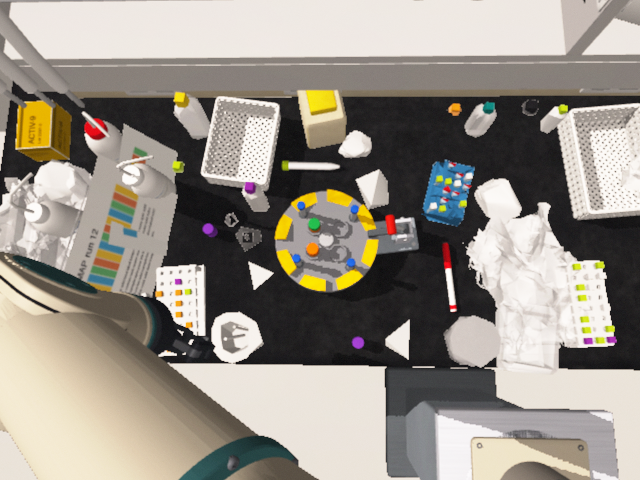

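View pics/side0.png

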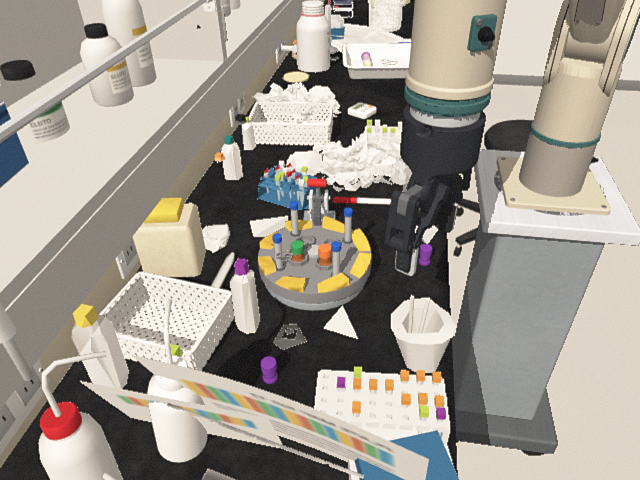

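The top view shows the wheel at about (326,240) with blue caps at (302,206), (354,209), (351,263) and (296,259). The red thumb bar is at (391,225), the marker at (449,277), the tube at (310,166), and the green and orange vials at (314,224) and (312,249). The purple pieces at (210,229) and (358,342) are off the wheel, so I will leave them alone. The side view shows the same layout.

```bash
python3 - <<'E'
from h import *
for n in("top","side"):
    c=dict(np.load(f"{n}0.npz")); W=world(c); hsv=cv2.cvtColor(c["image"],cv2.COLOR_RGB2HSV); H,S,V=[hsv[...,i].astype(int) for i in range(3)]
    ok=c["range_z"]>0
    for nm,m in(("blue",(H>105)&(H<125)&(S>150)&(W[...,2]>.09)&(W[...,2]<.13)),("red",((H<5)|(H>174))&(S>170)&(V>90)&(W[...,2]>.07)&(W[...,2]<.16)),("yellow",(H>18)&(H<30)&(S>150)&(W[...,2]>.03)&(W[...,2]<.08)),("green",(H>45)&(H<80)&(S>130)&(W[...,2]>.06)&(W[...,2]<.1)),("orange",(H>5)&(H<16)&(S>180)&(W[...,2]>.06)&(W[...,2]<.1)),("marker",((H<5)|(H>174))&(S>170)&(W[...,2]>-.01)&(W[...,2]<.03))):
        m=m&ok&(W[...,0]>.2)&(W[...,0]<.9)&(abs(W[...,1]-.3)<.4)
        k,L,st,ce=cv2.connectedComponentsWithStats(m.astype(np.uint8))
        if nm=="yellow":
            p=W[m]; p=p[abs(p[:,1]-.35)<.2][:,:2]; (x,y),r=cv2.minEnclosingCircle(p.astype(np.float32)); print(n,"yellow circ",x,y,r); continue
        for i in range(1,k):
            if st[i,4]>12:
                p=W[L==i]; print(n,nm,ce[i].round(),st[i,4],np.median(p,0).round(4),p.min(0).round(3),p.max(0).round(3))
c=cv2.imread("pics/top0.png")[170:310,255:435]; cv2.imwrite("pics/crop0.png",cv2.resize(c,None,fx=4,fy=4,interpolation=cv2.INTER_CUBIC))
E
```

```text
top blue [301. 205.] 42 [0.5099 0.413  0.1113] [0.503 0.408 0.106] [0.516 0.418 0.114]
top blue [354. 209.] 48 [0.5031 0.3185 0.1117] [0.498 0.313 0.108] [0.511 0.324 0.114]
top blue [296. 258.] 47 [0.4143 0.4199 0.1108] [0.408 0.414 0.108] [0.42  0.425 0.113]
top blue [351. 262.] 52 [0.4075 0.324  0.1114] [0.401 0.319 0.1  ] [0.414 0.331 0.114]
top red [391. 224.] 161 [0.4732 0.2554 0.123 ] [0.456 0.248 0.116] [0.49  0.263 0.126]
top yellow circ 0.4590951204299927 0.36837950348854065 0.09752729535102844
top green [314. 224.] 107 [0.4827 0.3906 0.0801] [0.473 0.381 0.073] [0.494 0.4   0.084]
top orange [454. 112.] 14 [0.7009 0.1276 0.0845] [0.7   0.121 0.078] [0.703 0.135 0.087]
top orange [314. 251.] 33 [0.4297 0.3883 0.0798] [0.426 0.383 0.068] [0.447 0.401 0.083]
top marker [446. 255.] 191 [0.4371 0.1355 0.0097] [ 0.412  0.123 -0.005] [0.463 0.141 0.015]
top marker [453. 307.] 23 [0.3374 0.1267 0.0092] [ 0.335  0.119 -0.002] [0.341 0.132 0.012]
side blue [293. 205.] 64 [0.502  0.3213 0.1112] [0.496 0.312 0.102] [0.509 0.327 0.115]
side blue [348. 212.] 70 [0.4064 0.3285 0.1111] [0.4   0.319 0.103] [0.414 0.333 0.115]
side blue [277. 238.] 65 [0.5088 0.4172 0.1114] [0.503 0.408 0.104] [0.516 0.421 0.114]
side blue [336. 246.] 77 [0.4129 0.4235 0.1114] [0.407 0.415 0.103] [0.42  0.428 0.114]
side red [317. 183.] 141 [0.4716 0.2597 0.1217] [0.455 0.251 0.112] [0.488 0.266 0.127]
side yellow circ 0.45870691537857056 0.36853039264678955 0.09874475747346878
side green [297. 247.] 148 [0.4821 0.3962 0.0807] [0.472 0.379 0.068] [0.492 0.402 0.084]
side orange [324. 252.] 126 [0.4358 0.3998 0.0761] [0.427 0.382 0.06 ] [0.445 0.405 0.084]
side marker [345. 200.] 139 [0.4348 0.1379 0.0101] [ 0.412  0.107 -0.002] [0.459 0.143 0.015]
```

View pics/crop0.png

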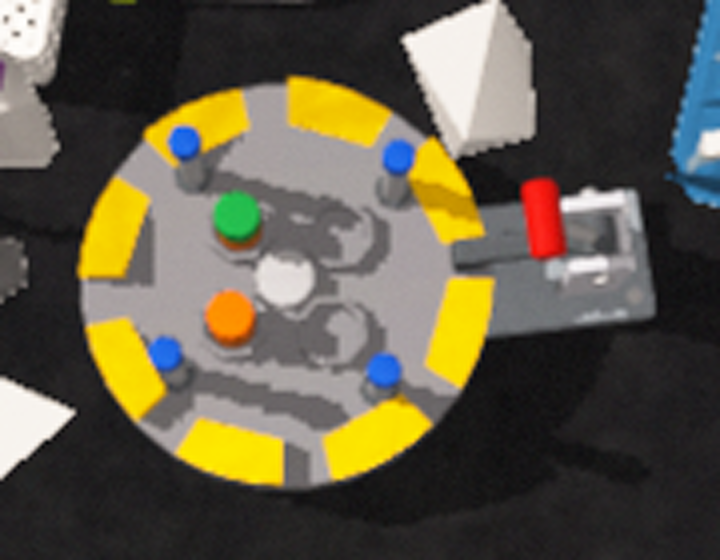

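The crop confirms the four blue-capped posts around the hub, the green and orange vials, and the red bar at (543,218), all part of the real indexer. From these the axis is at (0.459, 0.369), the stand's yaw is about +7°, and the wheel reads about 0. First I'll move inward of the thumb bar with the fingers shut.

Request:
move_arm:
  deltas:
    - {"dx": -0.036,"dy": -0.0225}
    - {"dx": -0.036,"dy": -0.0225}
    - {"dx": -0.036,"dy": -0.0225}
    - {"dx": -0.036,"dy": -0.0225}
    - {"dx": -0.036,"dy": -0.0225}
    - {"dx": -0.036,"dy": -0.0225}
    - {"dx": -0.036,"dy": -0.0225}
    - {"dx": -0.036,"dy": -0.0225}
  fingers: 1

```text
$.deltas[0]: bad value
```

Request:
move_arm:
  deltas:
    - {"roll": -8.5}
    - {"roll": -8.5}
    - {"roll": -8.5}
    - {"roll": -8.5}
    - {}
    - {}

```text
$.deltas[0]: bad value
```

Request:
move_arm:
  deltas:
    - {"dx": -0.036,"dy": -0.0225,"dz": 0,"roll": 0}
    - {"dx": -0.036,"dy": -0.0225,"dz": 0,"roll": 0}
    - {"dx": -0.036,"dy": -0.0225,"dz": 0,"roll": 0}
    - {"dx": -0.036,"dy": -0.0225,"dz": 0,"roll": 0}
    - {"dx": -0.036,"dy": -0.0225,"dz": 0,"roll": 0}
    - {"dx": -0.036,"dy": -0.0225,"dz": 0,"roll": 0}
    - {"dx": -0.036,"dy": -0.0225,"dz": 0,"roll": 0}
    - {"dx": -0.036,"dy": -0.0225,"dz": 0,"roll": 0}
  fingers: 1

```text
clock: 1.1
tool_pos: [0.4685, 0.2897, 0.2077]
tcp_rot: [[-0.894, 0.448, -0.001], [0.448, 0.894, -0.0], [0.0, -0.001, -1.0]]
wrist_force: [1.0, 0.1, 0.2]
opening: 0.0002
gripper_force: 0.0
```

Request:
move_arm:
  deltas:
    - {"dx": 0,"dy": 0,"dz": 0,"roll": -8.5}
    - {"dx": 0,"dy": 0,"dz": 0,"roll": -8.5}
    - {"dx": 0,"dy": 0,"dz": 0,"roll": -8.5}
    - {"dx": 0,"dy": 0,"dz": 0,"roll": -8.5}
    - {"dx": 0,"dy": 0,"dz": 0,"roll": 0}
    - {"dx": 0,"dy": 0,"dz": 0,"roll": 0}

```text
clock: 1.85
tool_pos: [0.468, 0.2909, 0.2078]
tcp_rot: [[-0.992, -0.126, -0.0], [-0.126, 0.992, -0.0], [0.0, -0.0, -1.0]]
wrist_force: [0.1, 0.7, -0.1]
opening: -0.0003
gripper_force: 0.0
```

Request:
move_arm:
  deltas:
    - {"dx": 0,"dy": 0,"dz": 0.035,"roll": 0}
    - {"dx": 0,"dy": 0,"dz": 0.035,"roll": 0}
    - {"dx": 0,"dy": 0,"dz": 0.026,"roll": 0}
    - {"dx": 0,"dy": 0,"dz": 0.01,"roll": 0}
    - {"dx": 0,"dy": 0,"dz": 0,"roll": 0}
    - {"dx": 0,"dy": -0.006,"dz": 0,"roll": 0}
    - {"dx": 0,"dy": -0.006,"dz": 0,"roll": 0}

```text
clock: 2.72
tool_pos: [0.4704, 0.2789, 0.103]
tcp_rot: [[-0.992, -0.128, 0.002], [-0.128, 0.992, 0.001], [-0.002, 0.001, -1.0]]
wrist_force: [0.1, 0.1, -0.4]
opening: 0.0
gripper_force: 0.0
```

Request:
move_arm:
  deltas:
    - {"dx": 0,"dy": -0.006,"dz": 0,"roll": 0}
    - {"dx": 0,"dy": -0.006,"dz": 0,"roll": 0}
    - {"dx": 0,"dy": -0.006,"dz": 0,"roll": 0}
    - {"dx": 0,"dy": -0.006,"dz": 0,"roll": 0}

```text
clock: 3.22
tool_pos: [0.4727, 0.2592, 0.1037]
tcp_rot: [[-0.992, -0.13, 0.002], [-0.13, 0.992, 0.006], [-0.002, 0.006, -1.0]]
wrist_force: [-5.5, 8.6, 17.1]
opening: 0.0001
gripper_force: 9.6
```

```bash
python3 - <<'E'
from h import *
s=env.read_state(); print(s["wrist_force"],s["wrist_torque"],s["tool_pos"])
a=env.read_camera("side")["image"][120:320,210:430]; b=env.read_camera("top")["image"][150:310,290:466]
a=cv2.resize(a,(440,400)); b=cv2.resize(b,(360,400*360//396))
b=cv2.copyMakeBorder(b,0,400-b.shape[0],0,0,cv2.BORDER_CONSTANT)
cv2.imwrite("pics/p4.png",np.hstack([a,b])[...,::-1])
E
```

```text
[-5.46802596  8.63661157 17.05158913] [1.74045439 1.39405442 0.00508583] [0.47265507 0.25922365 0.10365207]
```

View pics/p4.png

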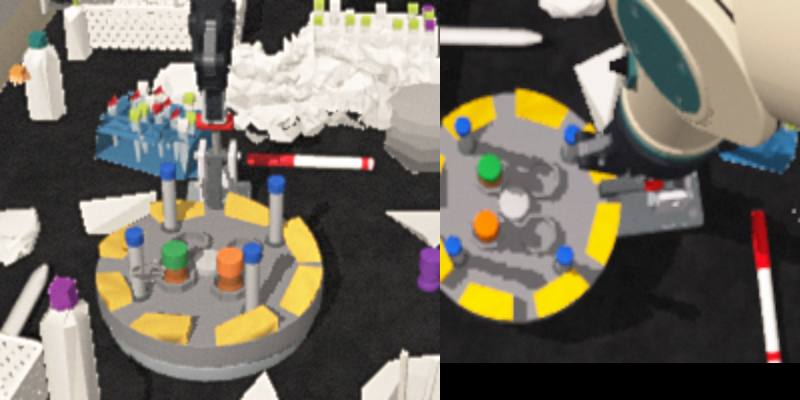

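The side view shows red at (215,125) around the fingertip, and the upward force is odd. I'll check it enlarged and against the depth data.

```bash
python3 - <<'E'
from h import *
for n,(r,c0) in(("side",(130,280)),("top",(190,360))):
    c=env.read_camera(n); W=world(c); hsv=cv2.cvtColor(c["image"],cv2.COLOR_RGB2HSV); H,S,V=[hsv[...,i].astype(int) for i in range(3)]
    m=((H<5)|(H>174))&(S>150)&(W[...,2]>.08)&(abs(W[...,0]-.47)<.04)&(abs(W[...,1]-.25)<.08)
    p=W[m]; print(n,len(p),p.min(0).round(3),np.median(p,0).round(3),p.max(0).round(3))
    im=cv2.resize(c["image"][r:r+80,c0:c0+80],(400,400),interpolation=cv2.INTER_CUBIC)
    o=im if n=="side" else np.hstack([o,im])
cv2.imwrite("pics/p5.png",o[...,::-1])
E
```

```text
side 84 [0.456 0.245 0.114] [0.473 0.257 0.121] [0.489 0.262 0.129]
top 38 [0.435 0.243 0.12 ] [0.46  0.251 0.125] [0.463 0.266 0.262]
```

View pics/p5.png

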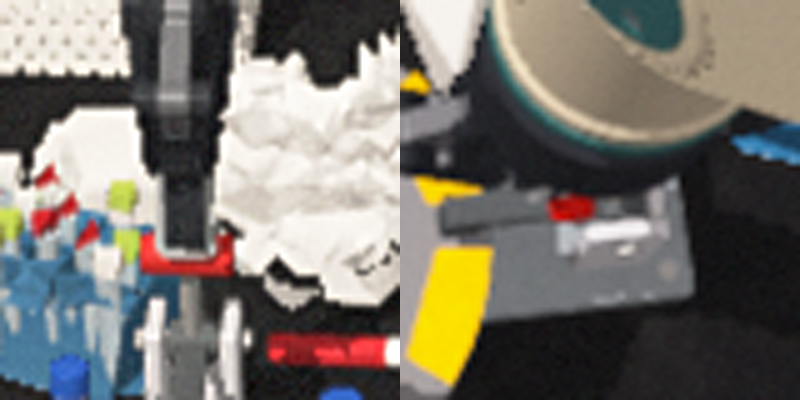

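```bash
python3 - <<'E'
from h import *
c=env.read_camera("side"); W=world(c)
for v in range(160,190,2): print(v,W[v,317].round(4),c["image"][v,317],W[v,312].round(3),c["image"][v,312])
s=env.read_state(); print(s["tool_pos"],s["wrist_force"],s["joints"])
E
```

```text
160 [0.4628 0.3011 0.1904] [39 40 43] [0.471 0.302 0.19 ] [38 46 44]
162 [0.4657 0.286  0.1782] [38 38 39] [0.474 0.289 0.179] [33 37 34]
164 [0.4654 0.288  0.1755] [40 39 43] [0.474 0.289 0.175] [60 63 60]
166 [0.4686 0.2712 0.1621] [35 31 31] [0.479 0.266 0.158] [132 131 127]
168 [0.469  0.2698 0.1573] [53 53 53] [0.478 0.268 0.156] [135 132 133]
170 [0.4688 0.2712 0.1541] [63 57 64] [0.479 0.266 0.151] [142 140 137]
172 [0.4692 0.2695 0.1491] [52 52 52] [0.479 0.264 0.145] [169 168 163]
174 [0.4692 0.2696 0.1452] [58 56 60] [0.478 0.268 0.144] [168 168 162]
176 [0.4695 0.2687 0.1406] [53 51 55] [0.479 0.265 0.138] [171 171 164]
178 [0.469  0.2715 0.1382] [41 38 42] [0.48  0.264 0.133] [172 179 172]
180 [0.4706 0.2635 0.1292] [130 131 129] [0.479 0.265 0.129] [209 205 198]
182 [0.472  0.2565 0.1208] [150  65  64] [0.481 0.259 0.121] [229  65  58]
184 [0.4722 0.2561 0.1164] [169  45  41] [0.481 0.258 0.116] [154  46  53]
186 [0.4735 0.2496 0.108 ] [106 109 103] [0.506 0.136 0.036] [36 77 95]
188 [0.474  0.2476 0.1025] [146 143 134] [0.505 0.138 0.032] [48 73 92]
[0.47255874 0.25930039 0.10386252] [-4.22569922  5.59974396 11.64334951] [-0.47718893  0.61521571 -0.11106629  1.92908078  0.1069854   0.5983706
  1.04524094]
```

Depth shows the fingertip's lower edge at about z = 0.128, which puts it on top of the bar even though the TCP reads 0.104. I'll lift, back off, and measure the real tip against the TCP.

Request:
move_arm:
  deltas:
    - {"dx": 0,"dy": 0,"dz": -0.03,"roll": 0}
    - {"dx": 0,"dy": 0.03,"dz": -0.03,"roll": 0}
    - {"dx": 0,"dy": 0.0,"dz": -0.0,"roll": 0}
    - {"dx": 0,"dy": 0.0,"dz": 0,"roll": 0}

```text
clock: 3.98
tool_pos: [0.4685, 0.2841, 0.1615]
tcp_rot: [[-0.992, -0.128, -0.001], [-0.128, 0.992, -0.001], [0.001, -0.001, -1.0]]
wrist_force: [1.0, -0.2, -0.5]
opening: 0.0
gripper_force: 0.0
```

```bash
python3 - <<'E'
from h import *
s=env.read_state(); t=np.array(s["tool_pos"]); print(t,s["wrist_force"],s["opening"])
c=env.read_camera("side"); W=world(c)
m=(c["range_z"]>0)&(abs(W[...,0]-t[0])<.03)&(abs(W[...,1]-t[1])<.04)&(W[...,2]>.131)
p=W[m]; 
for z in np.arange(.13,.26,.006):
    q=p[(p[:,2]>=z)&(p[:,2]<z+.006)]
    if len(q): print(round(z,3),len(q),q[:,:2].min(0).round(3),q[:,:2].max(0).round(3))
cv2.imwrite("pics/p6.png",cv2.resize(c["image"][80:240,240:400],(640,640)[:2])[:600,:,::-1])
E
```

```text
[0.46854388 0.28406597 0.16153363] [ 0.98071949 -0.18150515 -0.48587885] 1.9241340530132153e-05
0.184 28 [0.457 0.287] [0.476 0.292]
0.19 35 [0.456 0.287] [0.479 0.297]
0.196 43 [0.456 0.286] [0.478 0.298]
0.202 44 [0.456 0.286] [0.478 0.299]
0.208 49 [0.456 0.285] [0.478 0.299]
0.214 40 [0.457 0.282] [0.477 0.299]
0.22 19 [0.459 0.295] [0.473 0.301]
0.226 11 [0.453 0.273] [0.476 0.315]
0.232 53 [0.452 0.276] [0.478 0.32 ]
0.238 29 [0.452 0.296] [0.474 0.324]
0.244 9 [0.451 0.294] [0.483 0.323]
0.25 16 [0.449 0.277] [0.482 0.301]
0.256 21 [0.449 0.294] [0.482 0.302]
```

View pics/p6.png

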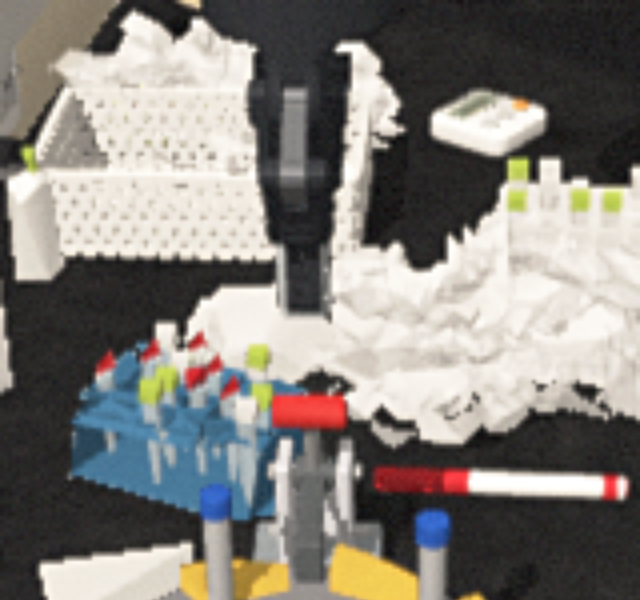

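The picture shows the bar still down at (310,410) and the fingertip's real lower end at z ≈ 0.182 while the TCP reads 0.1615. So the tip sits about 21 mm above the reported TCP, and I'll go 20 mm lower.

Request:
move_arm:
  deltas:
    - {"dx": 0,"dy": 0.008,"dz": 0,"roll": 0}
    - {"dx": 0,"dy": 0,"dz": 0.03,"roll": 0}
    - {"dx": 0,"dy": 0,"dz": 0.03,"roll": 0}
    - {"dx": 0,"dy": 0,"dz": 0.0185,"roll": 0}
    - {"dx": 0,"dy": 0,"dz": 0,"roll": 0}
    - {"dx": 0,"dy": -0.008,"dz": 0,"roll": 0}
    - {"dx": 0,"dy": -0.008,"dz": 0,"roll": 0}
    - {"dx": 0,"dy": -0.006,"dz": 0,"roll": 0}

```text
clock: 5.03
tool_pos: [0.4714, 0.271, 0.0844]
tcp_rot: [[-0.992, -0.128, 0.002], [-0.128, 0.992, 0.001], [-0.002, 0.001, -1.0]]
wrist_force: [0.9, 0.9, 0.6]
opening: 0.0
gripper_force: 0.5
```

Request:
move_arm:
  deltas:
    - {"dx": 0,"dy": -0.006,"dz": 0,"roll": 0}
    - {"dx": 0,"dy": -0.006,"dz": 0,"roll": 0}

```text
clock: 5.28
tool_pos: [0.4724, 0.2589, 0.0837]
tcp_rot: [[-0.992, -0.128, 0.0], [-0.128, 0.992, 0.0], [-0.0, 0.0, -1.0]]
wrist_force: [0.3, 0.7, 0.1]
opening: -0.0
gripper_force: 0.3
```

Request:
move_arm:
  deltas:
    - {"dx": 0,"dy": -0.006,"dz": 0,"roll": 0}
    - {"dx": 0,"dy": -0.006,"dz": 0,"roll": 0}
    - {"dx": 0,"dy": -0.006,"dz": 0,"roll": 0}
    - {"dx": 0,"dy": -0.006,"dz": 0,"roll": 0}
    - {"dx": 0,"dy": -0.005,"dz": 0,"roll": 0}
    - {"dx": 0,"dy": -0.004,"dz": 0,"roll": 0}
    - {"dx": 0,"dy": 0,"dz": 0,"roll": 0}

```text
clock: 6.15
tool_pos: [0.4765, 0.2262, 0.0835]
tcp_rot: [[-0.992, -0.128, -0.0], [-0.128, 0.992, -0.0], [0.0, -0.0, -1.0]]
wrist_force: [0.2, 0.2, 0.7]
opening: -0.0003
gripper_force: 0.0
```

```bash
cat >> h.py <<'E'
C=np.array([.4588,.3687]); ys=np.array([-.122,.9925]); xs=np.array([.9925,.122])
def look():
    s=env.read_state(); t=np.array(s["tool_pos"]); d=t[:2]-C
    print("t",s["clock"],t.round(4),"stand",(d@xs).round(4),(d@ys).round(4),np.round(s["wrist_force"],1))
    for n in("top","side"):
        c=env.read_camera(n); W=world(c); hsv=cv2.cvtColor(c["image"],cv2.COLOR_RGB2HSV); H,S=hsv[...,0].astype(int),hsv[...,1]
        z=W[...,2]; D=W[...,:2]-C; R=np.hypot(D[...,0],D[...,1])
        m=((H<5)|(H>174))&(S>150)&(z>.09)&(z<.15)&(abs(D@xs)<.03)&(D@ys<-.09)&(D@ys>-.21)
        p=W[m]; print(n,"bar",len(p),*(((p[:,:2]-C)@ys).mean().round(4),p[:,2].mean().round(4)) if len(p) else "")
        m=(H>105)&(H<125)&(S>150)&(z>.09)&(z<.13)&(abs(R-.068)<.012)
        k,L,st,_=cv2.connectedComponentsWithStats(m.astype(np.uint8))
        for i in range(1,k):
            if st[i,4]>8:
                q=W[L==i]; q=(q.min(0)+q.max(0))[:2]/2-C; print("  post",np.degrees(np.arctan2(q@ys,q@xs)).round(1),np.hypot(*q).round(4),st[i,4])
        m=(((H>45)&(H<80))|((H>5)&(H<16)))&(S>150)&(z>.06)&(z<.1)&(R<.06)
        print("  vialcaps",m.sum())
E
python3 -c "
from h import *
look()"
```

```text
t 6.15 [0.4765 0.2262 0.0835] stand 0.0001 -0.1436 [0.2 0.2 0.7]
top bar 17 -0.1793 0.1181
  post 34.0 0.0673 44
  post -55.4 0.0672 49
  post 124.3 0.0682 48
  post -146.6 0.0677 52
  vialcaps 140
side bar 21 -0.1737 0.1182
  post -56.0 0.0676 65
  post -146.6 0.0681 68
  post 35.3 0.0686 64
  post 124.2 0.0688 74
  vialcaps 238
```

The pawl is up and stays (bar at −179 mm), and the wheel is still at about 0. Next I'll lift clear and go to the clockwise side of post_0.

Request:
move_arm:
  deltas:
    - {"dx": 0,"dy": 0,"dz": -0.03,"roll": 0}
    - {"dx": 0,"dy": 0,"dz": -0.03,"roll": 0}
    - {"dx": -0.019,"dy": 0.039,"dz": 0,"roll": 0}
    - {"dx": -0.02,"dy": 0.04,"dz": 0,"roll": 0}
    - {"dx": -0.02,"dy": 0.04,"dz": 0,"roll": 0}
    - {"dx": -0.019,"dy": 0.039,"dz": 0,"roll": 0}
    - {"dx": 0,"dy": 0,"dz": 0,"roll": 8.5}
    - {"dx": 0,"dy": 0,"dz": 0,"roll": 8.5}

```text
clock: 7.25
tool_pos: [0.5329, 0.3942, 0.1429]
tcp_rot: [[-0.985, 0.171, -0.001], [0.171, 0.985, -0.0], [0.001, -0.0, -1.0]]
wrist_force: [-0.3, -0.5, 0.6]
opening: -0.0
gripper_force: 0.0
```

Request:
move_arm:
  deltas:
    - {"dx": 0,"dy": 0,"dz": 0,"roll": 8.5}
    - {"dx": 0,"dy": 0,"dz": 0,"roll": 8.5}
    - {"dx": 0,"dy": 0,"dz": 0,"roll": 0}
    - {"dx": 0,"dy": 0,"dz": 0,"roll": 0}

```text
clock: 7.75
tool_pos: [0.5333, 0.3935, 0.1434]
tcp_rot: [[-0.895, 0.446, -0.0], [0.446, 0.895, -0.0], [0.0, -0.0, -1.0]]
wrist_force: [-0.7, 1.3, -1.0]
opening: -0.0002
gripper_force: 0.0
```

Next I'll lower the tip to z ≈ 0.09 (TCP 0.069) and push to about 0.3 rad.

Request:
move_arm:
  deltas:
    - {"dx": 0,"dy": 0,"dz": 0.037,"roll": 0}
    - {"dx": 0,"dy": 0,"dz": 0.037,"roll": 0}
    - {"dx": 0,"dy": 0,"dz": 0,"roll": 0}
    - {"dx": 0.006,"dy": 0.0035,"dz": 0,"roll": 0}
    - {"dx": 0.006,"dy": 0.0035,"dz": 0,"roll": 0}
    - {"dx": 0.007,"dy": 0.0015,"dz": 0,"roll": 0}
    - {"dx": 0.007,"dy": 0.0015,"dz": 0,"roll": 0}
    - {"dx": 0.006,"dy": 0.001,"dz": 0,"roll": 0}

```text
clock: 8.75
tool_pos: [0.5097, 0.4181, 0.0701]
tcp_rot: [[-0.894, 0.448, 0.001], [0.448, 0.894, 0.001], [-0.0, 0.001, -1.0]]
wrist_force: [2.1, -0.3, 1.3]
opening: 0.0004
gripper_force: 1.3
```

```bash
python3 -c "
from h import *
look()"
```

```text
t 8.75 [0.5097 0.4181 0.0701] stand 0.0565 0.0428 [ 2.1 -0.3  1.3]
top bar 0
  post 51.7 0.0681 49
  post -128.2 0.0675 40
  post 142.3 0.0676 51
  vialcaps 139
side bar 106 -0.174 0.1189
  post -127.3 0.0667 63
  post 142.6 0.0686 67
  post 54.7 0.0681 75
  vialcaps 228
```

Request:
move_arm:
  deltas:
    - {"dx": 0.006,"dy": 0,"dz": 0,"roll": 0}
    - {"dx": 0.006,"dy": -0.0005,"dz": 0,"roll": 0}
    - {"dx": 0.005,"dy": -0.001,"dz": 0,"roll": 0}
    - {"dx": 0.003,"dy": 0,"dz": 0,"roll": 0}
    - {"dx": 0,"dy": 0,"dz": 0,"roll": 0}

```text
clock: 9.48
tool_pos: [0.4901, 0.425, 0.0693]
tcp_rot: [[-0.894, 0.448, -0.002], [0.448, 0.894, -0.001], [0.001, -0.002, -1.0]]
wrist_force: [-0.2, 0.1, -0.9]
opening: 0.0001
gripper_force: 0.0
```

```bash
python3 -c "
from h import *
look()"
```

```text
t 9.475 [0.4901 0.425  0.0693] stand 0.0379 0.052 [-0.2  0.1 -0.9]
top bar 0
  post 71.1 0.0673 41
  post 160.1 0.0677 52
  vialcaps 109
side bar 111 -0.1746 0.119
  post -111.4 0.0665 57
  post 160.6 0.0685 67
  post 70.5 0.0687 80
  vialcaps 244
```

Request:
move_arm:
  deltas:
    - {"dx": 0.004,"dy": -0.001,"dz": 0,"roll": 0}
    - {"dx": 0.0035,"dy": -0.001,"dz": 0,"roll": 0}
    - {"dx": 0,"dy": 0,"dz": 0,"roll": 0}
    - {"dx": 0,"dy": 0,"dz": 0,"roll": 0}

```text
clock: 10.07
tool_pos: [0.483, 0.4267, 0.0695]
tcp_rot: [[-0.894, 0.448, -0.001], [0.448, 0.894, -0.0], [0.001, -0.001, -1.0]]
wrist_force: [-0.6, 0.4, -0.1]
opening: 0.0002
gripper_force: 0.0
```

Request:
move_arm:
  deltas:
    - {"dx": -0.015,"dy": 0,"dz": 0,"roll": 0}
    - {"dx": 0,"dy": 0,"dz": -0.037,"roll": 0}
    - {"dx": 0,"dy": 0,"dz": -0.037,"roll": 0}
    - {"dx": 0,"dy": 0,"dz": 0,"roll": 0}

```text
clock: 10.58
tool_pos: [0.5001, 0.4208, 0.1469]
tcp_rot: [[-0.893, 0.449, 0.005], [0.449, 0.893, 0.004], [-0.003, 0.006, -1.0]]
wrist_force: [1.1, -0.4, 0.1]
opening: 0.0
gripper_force: 0.0
```

```bash
python3 -c "
from h import *
look()"
```

```text
t 10.575 [0.5001 0.4208 0.1469] stand 0.0474 0.0466 [ 1.1 -0.4  0.1]
top bar 0
  post 75.8 0.0679 49
  post 166.1 0.0683 51
  vialcaps 139
side bar 110 -0.1746 0.1188
  post -104.7 0.066 60
  post -13.6 0.0672 63
  post 165.4 0.069 67
  post 76.5 0.0696 74
  vialcaps 230
```

The wheel is at about 0.72 rad. Before going outside the bar, I'll check how close the blue rack is, using the stored depth.

```bash
python3 - <<'E'
from h import *
c=env.read_camera("side"); 
A=np.concatenate([world(dict(np.load(f"{n}0.npz"))).reshape(-1,3) for n in("top","side")])
for y in np.arange(.08,.21,.02):
    print(round(y,2),[ (round(x,2), round(float(q.max()),3) if len(q:=A[(abs(A[:,0]-x-.01)<.01)&(abs(A[:,1]-y-.01)<.01)&(A[:,2]<.25),2]) else None) for x in np.arange(.42,.58,.02)])
E
```

```text
0.08 [(np.float64(0.42), 0.039), (np.float64(0.44), 0.034), (np.float64(0.46), 0.03), (np.float64(0.48), 0.002), (np.float64(0.5), 0.002), (np.float64(0.52), 0.004), (np.float64(0.54), 0.069), (np.float64(0.56), 0.067)]
0.1 [(np.float64(0.42), 0.031), (np.float64(0.44), 0.018), (np.float64(0.46), 0.024), (np.float64(0.48), 0.034), (np.float64(0.5), 0.051), (np.float64(0.52), 0.068), (np.float64(0.54), 0.067), (np.float64(0.56), 0.068)]
0.12 [(np.float64(0.42), 0.014), (np.float64(0.44), 0.015), (np.float64(0.46), 0.003), (np.float64(0.48), 0.017), (np.float64(0.5), 0.052), (np.float64(0.52), 0.066), (np.float64(0.54), 0.068), (np.float64(0.56), 0.066)]
0.14 [(np.float64(0.42), 0.013), (np.float64(0.44), 0.012), (np.float64(0.46), 0.003), (np.float64(0.48), 0.003), (np.float64(0.5), 0.067), (np.float64(0.52), 0.067), (np.float64(0.54), 0.07), (np.float64(0.56), 0.069)]
0.16 [(np.float64(0.42), 0.003), (np.float64(0.44), 0.003), (np.float64(0.46), 0.003), (np.float64(0.48), 0.002), (np.float64(0.5), 0.068), (np.float64(0.52), 0.069), (np.float64(0.54), 0.047), (np.float64(0.56), 0.067)]
0.18 [(np.float64(0.42), 0.003), (np.float64(0.44), 0.018), (np.float64(0.46), 0.018), (np.float64(0.48), 0.017), (np.float64(0.5), 0.043), (np.float64(0.52), 0.003), (np.float64(0.54), 0.002), (np.float64(0.56), 0.003)]
0.2 [(np.float64(0.42), 0.002), (np.float64(0.44), 0.077), (np.float64(0.46), 0.077), (np.float64(0.48), 0.078), (np.float64(0.5), 0.019), (np.float64(0.52), 0.003), (np.float64(0.54), 0.002), (np.float64(0.56), 0.003)]
```

Request:
move_arm:
  deltas:
    - {"dx": -0.0148,"dy": -0.0345,"dz": -0.01,"roll": 0}
    - {"dx": -0.0148,"dy": -0.0345,"dz": 0,"roll": 0}
    - {"dx": -0.0148,"dy": -0.0345,"dz": 0,"roll": 0}
    - {"dx": -0.0148,"dy": -0.0345,"dz": 0,"roll": 0}
    - {"dx": -0.0148,"dy": -0.0345,"dz": 0,"roll": 0}
    - {"dx": -0.0148,"dy": -0.0345,"dz": 0,"roll": 0}
    - {"dx": -0.0148,"dy": -0.0345,"dz": 0,"roll": 0}
    - {"dx": 0,"dy": 0,"dz": 0,"roll": 0}

```text
clock: 11.72
tool_pos: [0.4805, 0.1534, 0.1524]
tcp_rot: [[-0.891, 0.453, -0.003], [0.453, 0.891, -0.003], [0.001, -0.004, -1.0]]
wrist_force: [-0.4, 0.5, -0.1]
opening: 0.0
gripper_force: 0.0
```

Request:
move_arm:
  deltas:
    - {"dx": 0,"dy": 0,"dz": 0,"roll": -8.5}
    - {"dx": 0,"dy": 0,"dz": 0,"roll": -8.5}
    - {"dx": 0,"dy": 0,"dz": 0,"roll": -8.5}
    - {"dx": 0,"dy": 0,"dz": 0,"roll": -8.5}
    - {"dx": 0,"dy": 0,"dz": 0,"roll": 0}
    - {"dx": 0,"dy": 0,"dz": 0,"roll": 0}

```text
clock: 12.48
tool_pos: [0.4812, 0.1579, 0.153]
tcp_rot: [[-0.992, -0.126, -0.001], [-0.126, 0.992, 0.0], [0.001, 0.0, -1.0]]
wrist_force: [0.6, 0.7, -0.4]
opening: 0.0001
gripper_force: 0.0
```

Request:
move_arm:
  deltas:
    - {"dx": 0,"dy": 0,"dz": 0.035,"roll": 0}
    - {"dx": 0,"dy": 0,"dz": 0.034,"roll": 0}
    - {"dx": 0,"dy": 0,"dz": 0,"roll": 0}
    - {"dx": 0,"dy": 0.008,"dz": 0,"roll": 0}
    - {"dx": 0,"dy": 0.008,"dz": 0,"roll": 0}
    - {"dx": 0,"dy": 0.006,"dz": 0,"roll": 0}

```text
clock: 13.22
tool_pos: [0.4804, 0.1741, 0.0874]
tcp_rot: [[-0.992, -0.125, 0.003], [-0.125, 0.992, -0.007], [-0.002, -0.007, -1.0]]
wrist_force: [-0.2, -21.7, 28.5]
opening: 0.0
gripper_force: 15.0
```

Request:
move_arm:
  deltas:
    - {"dx": 0,"dy": 0.006,"dz": 0,"roll": 0}
    - {"dx": 0,"dy": 0.006,"dz": 0,"roll": 0}
    - {"dx": 0,"dy": 0.006,"dz": 0,"roll": 0}
    - {"dx": 0,"dy": 0.006,"dz": 0,"roll": 0}
    - {"dx": 0,"dy": 0.004,"dz": 0,"roll": 0}
    - {"dx": 0,"dy": 0,"dz": 0,"roll": 0}

```text
clock: 13.98
tool_pos: [0.475, 0.209, 0.0851]
tcp_rot: [[-0.991, -0.13, 0.001], [-0.13, 0.991, 0.002], [-0.001, 0.002, -1.0]]
wrist_force: [0.0, 0.5, 0.0]
opening: -0.0001
gripper_force: 0.0
```

```bash
python3 -c "
from h import *
look()"
```

```text
t 13.975 [0.475  0.209  0.0851] stand -0.0034 -0.1604 [0.  0.5 0. ]
top bar 81 -0.1124 0.1219
  post -13.2 0.0682 48
  post 75.8 0.0678 48
  post -103.2 0.0671 50
  post 166.1 0.0682 51
  vialcaps 134
side bar 149 -0.1105 0.1211
  post -104.4 0.0666 63
  post -12.9 0.0674 63
  post 165.6 0.0683 67
  post 76.3 0.0682 74
  vialcaps 232
```

Request:
move_arm:
  deltas:
    - {"dx": 0,"dy": -0.01,"dz": 0,"roll": 0}
    - {"dx": 0,"dy": 0,"dz": -0.04,"roll": 0}
    - {"dx": 0,"dy": -0.04,"dz": -0.04,"roll": 0}
    - {"dx": 0,"dy": -0.06,"dz": -0.03,"roll": 0}
    - {"dx": 0,"dy": 0,"dz": 0,"roll": 0}
    - {"dx": 0,"dy": 0,"dz": 0,"roll": 0}

```text
clock: 14.82
tool_pos: [0.4883, 0.1018, 0.1921]
tcp_rot: [[-0.992, -0.127, -0.001], [-0.127, 0.992, 0.0], [0.001, 0.0, -1.0]]
wrist_force: [-0.6, 0.4, 0.5]
opening: -0.0001
gripper_force: 0.0
```

```bash
python3 - <<'E'
from h import *
look()
real=env.read_camera; ims={n:real(n)["image"] for n in("top","side")}
class E0: 
    read_state=staticmethod(env.read_state)
    read_camera=staticmethod(lambda n:{k:(v if v.ndim else float(v)) for k,v in np.load(f"{n}0.npz").items()})
import h; h.env=E0; print("INITIAL"); look()
a=cv2.resize(ims["side"][160:300,240:400],(400,350)); b=cv2.resize(ims["top"][170:310,260:420],(400,350))
cv2.imwrite("pics/p7.png",np.hstack([a,b])[...,::-1])
E
```

```text
t 14.825 [0.4883 0.1018 0.1921] stand -0.0033 -0.2685 [-0.6  0.4  0.5]
top bar 162 -0.1139 0.1227
  post -13.3 0.0677 47
  post 76.0 0.068 49
  post -103.1 0.0671 50
  post 166.2 0.0681 50
  vialcaps 130
side bar 149 -0.1106 0.1209
  post -104.5 0.0658 63
  post -13.8 0.0673 63
  post 165.8 0.0687 67
  post 76.7 0.0693 73
  vialcaps 236
INITIAL
t 15.025 [0.4879 0.1035 0.1917] stand -0.0035 -0.2668 [-0.3  0.6  0.1]
top bar 163 -0.114 0.1225
  post 33.9 0.0676 42
  post -54.8 0.0677 48
  post 124.3 0.0681 47
  post -146.6 0.0677 52
  vialcaps 143
side bar 146 -0.1102 0.1213
  post -55.3 0.0663 64
  post -147.4 0.0674 70
  post 35.1 0.0684 65
  post 123.7 0.0693 77
  vialcaps 226
```

View pics/p7.png

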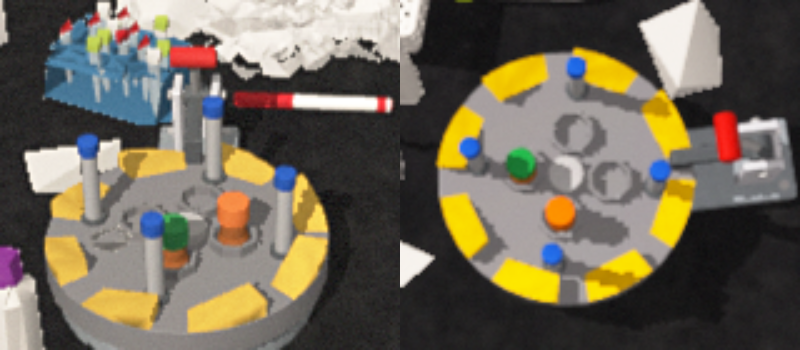

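The red bar is back at its original down position, at (193,57) in the side view and (727,136) in the top view, within 0.5 mm. The wheel turned about 42° (0.73 rad), both vials stand, the marker is in place, and the arm is clear. I'll hand it in.

```bash
python3 -c "
from workcell import env
print(env.sign_off())"
```

```text
the job is handed in; nothing more can be done
None
```

I handed the job in with the wheel about 0.73 rad back (one notch), the pawl down within 0.5 mm of its starting position, both vials standing and the arm clear; the sign-off returned no verdict.

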